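# Rock a rust-seized filler cap free in the vise

### The arm

A 6-joint arm with a two-finger parallel gripper is mounted at the origin on the work surface. World frame = base frame: x ahead of the robot, y to its left, z up, the work surface at z = 0. Lengths are in mm, angles in rad, forces in N, time in s.
With the tool pointing down it reaches from about 325 to 875 mm from the base axis. Payload 4.4 kg.
Tool frame: the origin (TCP) lies on the centre line of the jaws, within the pads' length; the fingertips stand ahead of it and the grasp point (between the pads) lies 6 mm ahead of it (ctrl.tcp_to_tips is the z of the fingertips in the tool frame, in mm); z points along the fingers, y is the line along which they close (so a half turn about z gives the same grasp; the last joint's range is limited). The gripper opens to 85 mm and grips with 20 to 120 N. Pads are 22 mm wide; open, the fingers measure 114 mm over their backs; the gripper's body (76 mm by 85 mm) begins 54 mm behind the grasp point. The pads swing forward as they close: fully open they stand 13 mm farther back than shut.
Start: joints at [-1.26, 0.207, 1.542, -0, 1.393, -0.15], TCP at [256.186, -514.778, 234.982] pointing down, gripper open.
Joint ranges: [-2.73, 2.73], [-0.86, 2.22], [0.23, 2.46], [-1.11, 4.25], [0.08, 2.63], [-2.82, 2.82]. Speed limits (rad/s): [2.79, 2.79, 3.14, 3.14, 3.14, 3.14].

### API

Orientations are given as a 3x3 rotation matrix whose columns are the frame's x, y, z axes.
In Python, from plant import ctrl, sensors, optics gives the robot as it stands. Calls block until the motion is done:
- ctrl.move_ptp(position, orientation): joint-space move of the TCP to a pose.
- ctrl.move_l(position, rot=None, vel=150, threshold=None): straight line of the TCP; rot=None keeps the orientation; vel is the mean speed in mm/s. With threshold (N) it stops when the force on the tool has changed by that much, and returns True; else False.
- ctrl.set_joints(angles): joint-space move.
- ctrl.gripper_to(opening, force=None): finger opening in mm; force is the grip in N (None keeps the last); returns when the fingers have stopped.
- ctrl.hold(seconds).
- ctrl.solve_ik(position, orientation): joint angles nearest the present ones, or None.
- sensors.read_state(): the state.
- optics.grab_frame(name): name is "scene" or "top" or "wrist"; returns (picture, depth): 384x512x3 uint8, red, green, blue; 384x512 float32, mm along the optical axis (not along the pixel's ray), 0 where there is no reading.
- optics.camera_params(name): a dict with "mtx" (3x3 intrinsics, pixels), "R" (3x3) and "t" (3): a world point X has camera coordinates R X + t; the wrist camera has in their place "T_tool_cam" (4x4, takes a point from camera to tool coordinates, whose origin is the TCP and whose axes are the flange's). Camera axes: x right, y down, z forward; pixel columns grow to the right and rows downward; lengths in mm; the calibration is good to about 2 mm. A picture is of the moment at which its call begins: read the wrist's pose just before it. camera_params takes no time and is no camera call.
A pose or a line that the arm cannot do raises ctrl.MotionError and nothing moves.
- ctrl.finish_job(): hands the job in; it is judged then, once.
The state is a dict: "t": time; "q": joint angles; "qvel": joint speeds; "tau": joint torques, N m; "eef_pos": TCP position; "eef_rot": TCP orientation; "force": force on the tool from outside, world axes, zero at the start; "wrist_torque": the same for the moment, N m; "grip_width": finger opening in mm; "grasp_force": force on a finger pad.
Only numpy, scipy, OpenCV 4.12 (cv2) and the standard library are available. Lean on these libraries where they do the work, as an engineer would, in place of code of your own. Each camera call takes 0.05 s, during which the arm holds its last target. There are 200 camera calls.

### The job

The cap of the filler neck in the vise is rusted fast: work it back and forth in small arcs until it breaks free, feeling how hard you twist, because the thin neck is clamped only lightly and must not turn in the jaws. Then turn the cap counterclockwise to its stop, lift it off and lay it, without dropping it, bar up in the green parts cup. Leave the cup standing where it is and all the other things where they lie.

Things in the scene. Friction and masses are not known exactly. Their poses are not given: they have to be found in the camera images.
- cap: Rusty round quarter-turn cap seized on top of the filler neck: disc 58 mm across and 8 mm thick, 0.13 kg. Origin: centre of its seat (underside of the disc, level with the neck's mouth), z up, x along its finger bar. A skirt hangs to 7 mm and a central plug (27 mm across) to 9 mm below the origin.
- cap_bar (a point): Centre of the finger bar across the cap's top, 18 mm above the cap's origin: 48 mm long (cap x), 12 mm wide (cap y), 20 mm high, its foot on the disc 10 mm below this point. Pinched across its width with 30 N or more it takes over 0.6 N m without twisting out, but gives 0.1 to 0.2 rad between the pads, so the gripper's angle does not show the cap's.
- cap_tongues (a point): Centre of the two tongues on the cap's plug, 7 mm below the cap's origin, 37 mm tip to tip along cap y. They sit under the neck's lip: the cap lifts off only after a turn of 1.2 rad (70 degrees) counterclockwise seen from above, up to a firm end stop, where they face the lip's notches (0.12 rad of clearance each way).
- neck_mouth (a point): Centre of the top rim of the filler neck, a steel tube 42 mm across upright in the jaws, mouth 155 mm above the bench; x as the cap's at the start. Rust: a stroke, either way, grinds on at 0.3 to 0.45 N m, then jams solid, unevenly, 0.02 to 0.24 rad from the start position; only a stroke the other way up to its own jam wins the next step. After 3 to 7 strokes the cap runs freely (0.05 N m).
- neck (a joint): Rotation of the filler neck in the vise jaws, rad, counterclockwise from above positive, 0 at the start. It does not move until the twist on it exceeds about 0.65 N m, then it slips round.
- vise: Blue bench vise fixed to the bench, 80 mm wide jaws with wooden soft jaws, jaw tops 115 mm above the bench. Origin on the bench top straight under the neck's axis; the screw and its sliding lever handle point along -x (to 126 mm), the anvil along +x (to 128 mm, 100 mm high). The whole is up to 130 mm wide at the lever.
- cup: Green plastic parts cup, round and open: mouth 124 mm across, foot 99 mm, 50 mm high, wall 3 mm, inner floor 4 mm above the bench. Origin: centre of its underside. Loose, 0.12 kg.
- spray_can: Yellow and blue can of penetrating spray with a red top, 60 mm across, 124 mm high, standing loose. Origin: centre of its underside. Leave alone.
- ratchet: Chrome socket wrench lying flat, 160 mm long along x, 25 mm high, its 38 mm round head at +x. Leave alone.
- screwdriver: Screwdriver with red handle lying along x, 200 mm long, handle 26 mm thick towards -x. Leave alone.
- plug_a: Spark plug lying along x, 76 mm long, 21 mm thick, white ceramic towards +x. Leave alone.
- plug_b: Second spark plug, the same. Leave alone.
- spanner: Steel combination spanner lying flat along x, 180 mm long, 38 mm wide, 8 mm thick. Leave alone.
- jar: Glass jar with red lid, 66 mm across, 78 mm high, standing. Leave alone.
Things that resemble listed ones, but are neither listed nor needed, are in the scene too. There is more than one size of the cap; the job needs the smaller.

How it is judged (in metres and radians):
On the way, in this order (a step that is already met when the one before it is completed fails the run):
1. the cap, still seated on the neck, has broken free and been turned more than 0.8 rad from where it was stuck (angle between the x axis of cap and the x axis of neck_mouth, either way round above 0.8 rad and distance between cap and neck_mouth below 0.006 m), for 0.1 s.
2. the cap is lifted clear of the neck (z of cap in the frame of neck_mouth above 0.02 m), for 0.1 s.
At the end, for the whole second after the job is handed in: The cap lies at rest in the cup, bar up (tilted less than 0.5 rad, its origin within 40 mm of the cup's axis and 4 to 30 mm above the cup's underside); the cup stands upright (within 0.1 rad) at rest; the neck is within 0.03 rad of where it was in the jaws (horizontal distance between cap and cup below 0.04 m and z of cap in the frame of cup between 0.004 and 0.03 m and angle between cap's own z axis and vertical below 0.5 rad and angle between cup's own z axis and vertical below 0.1 rad and linear speed of each of cap, cup below 0.02 m/s and value of joint neck between -0.03 and 0.03 rad); the robot touches nothing.
It fails at once if the neck turns more than 0.03 rad in the vise jaws (value of joint neck above 0.03 rad or value of joint neck below -0.03 rad).
It fails at once if the cap is dropped (falls out of the fingers faster than 0.8 m/s) (linear speed of cap above 0.8 m/s and contact force between the fingers and cap below 0.3 N).
It fails at once if the cup is tipped more than 0.5 rad or shoved more than 60 mm (angle between cup's own z axis and vertical above 0.5 rad or distance of cup from where it was at the start of the episode above 0.06 m).
It fails at once if another thing on the bench is moved more than 25 mm (distance of any of spray_can, ratchet, screwdriver, plug_a, plug_b, spanner, jar from where it was at the start of the episode above 0.025 m).
It also fails if it takes over 72 s, if anything falls off the work surface, if the arm or the gripper's body presses on something with over 40 N, if the wrist force passes 120 N, or if a joint passes its speed limit or range.

## Working session

There is one attempt and no reset: what is moved stays moved. The work goes in short steps, each a Python script; the robot and the scene stay as the last script left them, time stands still between calls to the robot, and variables do not carry over. Pictures are saved under pics/ and viewed, at most 12 in all, crops included, and the job is handed in when it is done.

```bash
mkdir -p pics; ls; python3 - <<'E'
from plant import ctrl,sensors,optics
import cv2,numpy as np
for n in("top","scene"):
    p,d=optics.grab_frame(n); cv2.imwrite(f"pics/{n}0.png",p[:,:,::-1]); np.savez(f"{n}0.npz",p=p,d=d)
    print(optics.camera_params(n))
s=sensors.read_state();print(s,ctrl.tcp_to_tips)
E
```

```text
pics
{'mtx': array([[351.93369848,   0.        , 257.58383274],
       [  0.        , 351.93369848, 186.59304425],
       [  0.        ,   0.        ,   1.        ]]), 'R': array([[ 0.15245339, -0.98830048,  0.00448699],
       [-0.96385605, -0.14968327, -0.22040063],
       [ 0.21849368,  0.02927601, -0.97539911]]), 't': array([-123.84791591,  584.93557765,  844.21467511])}
{'mtx': array([[453.13733009,   0.        , 254.76047951],
       [  0.        , 453.13733009, 179.21923378],
       [  0.        ,   0.        ,   1.        ]]), 'R': array([[ 5.25561713e-01,  8.50755294e-01,  5.61073376e-04],
       [ 5.14793120e-01, -3.17492868e-01, -7.96358162e-01],
       [-6.77327786e-01,  4.18824197e-01, -6.04825068e-01]]), 't': array([-254.97324984, -232.47758959, 1586.65187278])}
{'t': 0.1, 'q': array([-1.25953350e+00,  2.07386528e-01,  1.54283202e+00,  2.90801493e-05,
        1.39353657e+00, -1.50541374e-01]), 'qvel': array([-0.00033413, -0.00162709, -0.00283343, -0.00012141, -0.00072388,
        0.00047789]), 'tau': array([-2.76822311e-04, -3.84089327e+01, -2.92549199e+01, -6.69673750e-05,
        4.83656331e-03,  1.90197869e-05]), 'eef_pos': array([ 255.96057449, -514.11083114,  233.90258772]), 'eef_rot': array([[ 8.95252480e-01,  4.45558743e-01, -6.35027448e-04],
       [ 4.45559056e-01, -8.95250163e-01,  2.06731276e-03],
       [ 3.52600850e-04, -2.13370911e-03, -9.99997661e-01]]), 'force': array([ 0.39941167, -0.61028458,  0.21732414]), 'wrist_torque': array([-0.00439691, -0.00272889, -0.03284209]), 'grasp_force': 0.0, 'grip_width': 85.40966015311098} 25.0
```

View pics/top0.png

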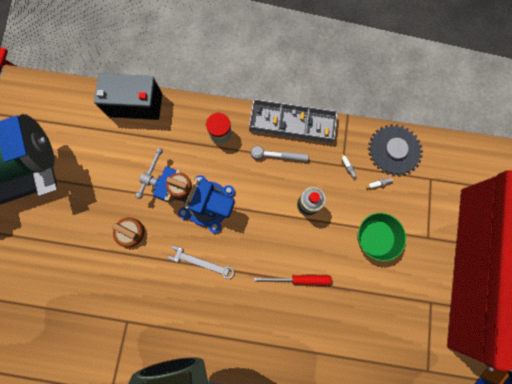

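View pics/scene0.png

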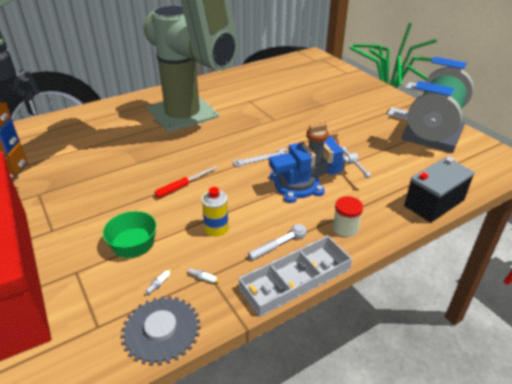

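The top view shows the seized cap at (178,185) on the blue vise. The decoy cap lies on the bench at (128,233), the cup is at (382,238), and the can at (312,200). Next I'll take coarse positions from depth.

```bash
cat > h.py <<'E'
from plant import ctrl,sensors,optics
import cv2,numpy as np
def cam(n,s=None):
    c=optics.camera_params(n)
    if "R" in c: return c["mtx"],np.array(c["R"]).T,-np.array(c["R"]).T@np.array(c["t"])
    T=np.array(c["T_tool_cam"]); R=s["eef_rot"]
    return c["mtx"],R@T[:3,:3],R@T[:3,3]+s["eef_pos"]
def cloud(d,K,R,o):
    v,u=np.mgrid[:d.shape[0],:d.shape[1]]
    c=np.stack([(u-K[0,2])/K[0,0],(v-K[1,2])/K[1,1],np.ones_like(d)],-1)*d[...,None]
    P=c@R.T+o; P[d==0]=np.nan; return P
def ray(uv,z,K,R,o):
    uv=np.atleast_2d(uv).astype(float)
    r=np.c_[(uv-[K[0,2],K[1,2]])/[K[0,0],K[1,1]],np.ones(len(uv))]@R.T
    return o+r*((z-o[2])/r[:,2])[:,None]
def down(a):  # tool pointing down, tool y (closing line) along world angle a
    y=np.array([np.cos(a),np.sin(a),0]); z=np.array([0,0,-1.]); return np.c_[np.cross(y,z),y,z]
E
python3 - <<'E'
from h import *
for n in("top","scene"):
    f=np.load(n+"0.npz");p,d=f["p"],f["d"];P=cloud(d,*cam(n));hsv=cv2.cvtColor(p,cv2.COLOR_RGB2HSV)
    g=(cv2.inRange(hsv,(50,120,40),(80,255,255))>0)&(P[...,2]<70)&(P[...,2]>-10)
    k,l,st,ce=cv2.connectedComponentsWithStats(g.astype(np.uint8))
    i=1+np.argmax(st[1:,4]);Q=P[l==i];rim=Q[Q[:,2]>44]
    print(n,"cup",ce[i],np.nanmin(Q,0),np.nanmax(Q,0),"rimcircle",cv2.minEnclosingCircle(rim[:,:2].astype(np.float32)),len(rim))
    c=P[185,178] if n=="top" else P[132,316]
    print("cap px",c)
    m=(np.hypot(P[...,0]-c[0],P[...,1]-c[1])<60)&(P[...,2]>150)&(P[...,2]<200)
    Q=P[m];print("cap",len(Q),Q[:,2].max(),cv2.minEnclosingCircle(Q[:,:2].astype(np.float32)))
    b=Q[Q[:,2]>174];print("bar",len(b),b.mean(0),cv2.minAreaRect(b[:,:2].astype(np.float32)))
    if n=="top":
        for nm,(u,v) in dict(anvil=(230,200),can=(312,198),decoy=(128,233),jar=(218,124)).items(): print(nm,P[v,u])
print(optics.camera_params("wrist"))
E
```

```text
top cup [381.63243547 236.73344557] [ 460.5274695  -441.4792683    -5.29100277] [ 580.51194988 -304.7776881    52.39058278] rimcircle ((520.3557739257812, -365.484130859375), 61.381996154785156) 202
cap px [547.1781334  140.84393465 181.63248543]
cap 514 185.70193588524478 ((553.0484008789062, 146.72174072265625), 29.300586700439453)
bar 123 [552.30645321 145.9144709  181.38822325] ((553.1156616210938, 146.63265991210938), (47.68389129638672, 12.713915824890137), 78.95144653320312)
anvil [545.94708861  28.32855046  96.83660363]
can [ 576.30946677 -168.01140929  123.52578526]
decoy [429.88863695 275.82306213  49.33255393]
jar [747.48144377  96.96195916  75.29471185]
scene cup [129.8537234  233.32978723] [ 4.60982381e+02 -4.25629427e+02 -4.40559576e-01] [ 586.66147855 -305.06171389   53.02012365] rimcircle ((523.8673095703125, -365.18084716796875), 62.926536560058594) 285
cap px [561.48510702 137.32268412 168.34433468]
cap 341 185.77382770757765 ((554.7484741210938, 145.1492156982422), 29.71050262451172)
bar 91 [556.15690482 145.26788945 180.70239223] ((555.3802490234375, 146.45111083984375), (48.40652084350586, 15.169489860534668), 80.72259521484375)
{'mtx': array([[310.29663592,   0.        , 256.61284042],
       [  0.        , 310.29663592, 187.8984859 ],
       [  0.        ,   0.        ,   1.        ]]), 'T_tool_cam': array([[-1.30165108e-04, -9.51079009e-01, -3.08947731e-01,
         7.80316850e+01],
       [ 9.99999983e-01, -1.64434599e-04,  8.48855240e-05,
        -5.20810162e-01],
       [-1.31534537e-04, -3.08947715e-01,  9.51079015e-01,
        -1.38926600e+02],
       [ 0.00000000e+00,  0.00000000e+00,  0.00000000e+00,
         1.00000000e+00]])}
```

```bash
python3 - <<'E'
from h import *
X=[553.7,146.2,190.]
for a0 in (-10,170):
  for da in (-30,0,30,60,80,90):
    q=ctrl.solve_ik(X,down(np.radians(a0+da))); print(a0,da,None if q is None else np.round(q,2))
R=down(np.radians(-10)) ; q=ctrl.solve_ik(X,R)
R=down(np.radians(-10 if q is not None else 170))
ctrl.move_ptp([553.7,146.2,280],R)
s=sensors.read_state();p,d=optics.grab_frame("wrist");cv2.imwrite("pics/w1.png",p[:,:,::-1])
P=cloud(d,*cam("wrist",s));print(s["t"],s["q"],s["eef_pos"],s["force"],s["wrist_torque"])
m=(np.hypot(P[...,0]-553,P[...,1]-146)<45)&(P[...,2]>150)&(P[...,2]<200)
Q=P[m];print("cap",len(Q),Q[:,2].max(),cv2.minEnclosingCircle(Q[:,:2].astype(np.float32)))
b=Q[Q[:,2]>176];print("bar",len(b),b.mean(0),cv2.minAreaRect(b[:,:2].astype(np.float32)))
t=Q[(Q[:,2]>179)];print(np.median(t,0),len(t)); dd=Q[(Q[:,2]<168)&(Q[:,2]>158)];print(np.median(dd,0),cv2.minEnclosingCircle(dd[:,:2].astype(np.float32)))
E
```

```text
-10 -30 [ 0.11  0.24  1.6  -0.    1.3   0.81]
-10 0 [ 0.11  0.24  1.6  -0.    1.3   0.28]
-10 30 [ 0.11  0.24  1.6  -0.    1.3  -0.24]
-10 60 [ 0.11  0.24  1.6  -0.    1.3  -0.77]
-10 80 [ 0.11  0.24  1.6  -0.    1.3  -1.11]
-10 90 [ 0.11  0.24  1.6  -0.    1.3  -1.29]
170 -30 [ 0.11  0.24  1.6  -0.    1.3  -2.34]
170 0 None
170 30 None
170 60 [ 0.11  0.24  1.6  -0.    1.3   2.38]
170 80 [ 0.11  0.24  1.6  -0.    1.3   2.03]
170 90 [ 0.11  0.24  1.6  -0.    1.3   1.85]
2.6667 [ 1.05553724e-01  1.70407648e-01  1.49098058e+00 -3.03847763e-04
  1.48035122e+00  2.81602252e-01] [553.93032092 145.27493678 279.897708  ] [ 1.55346695 -0.26597565  0.43805286] [-0.00055458  0.00683626 -0.01582452]
cap 3480 184.48140611387936 ((552.6327514648438, 147.1512908935547), 29.129192352294922)
bar 849 [552.99478432 148.74544717 182.50951946] ((552.70947265625, 147.24378967285156), (48.23127365112305, 11.94689655303955), 78.47987365722656)
[552.95959442 148.79730064 182.62840764] 838
[555.45365674 150.40554728 163.34697182] ((552.6292114257812, 147.13571166992188), 29.11697769165039)
```

View pics/w1.png

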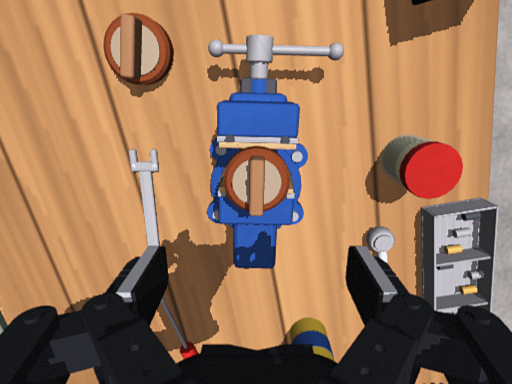

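The wrist view shows the cap at (257,182) with its bar vertical in the image, aligned with the tool. Its sizes match: disc 58.2 mm, bar 48×12 mm, top at 182.6 mm. The larger decoy is at (138,45). I'll grasp now and try a little twist.

```bash
python3 - <<'E'
from h import *
R=down(np.radians(-11.5))
f=lambda s:(round(s["t"],2),np.round(s["eef_pos"],1),np.round(s["force"],2),np.round(s["wrist_torque"],3),round(s["grip_width"],1),round(s["grasp_force"],1),np.round(s["q"][5],3))
ctrl.gripper_to(40,60)
print(ctrl.move_l([552.7,147.1,215],R))
print(ctrl.move_l([552.7,147.1,191],R,vel=60,threshold=8)); print(f(sensors.read_state()))
ctrl.gripper_to(8,60); ctrl.hold(.2); print(f(sensors.read_state()))
q=np.array(sensors.read_state()["q"])
for i in range(8):
    q[5]-=.01; ctrl.set_joints(q); print(f(sensors.read_state()))
E
```

```text
False
False
(4.36, array([552.5, 147. , 190.6]), array([-0.37, -1.2 ,  1.15]), array([ 0.01 ,  0.004, -0.058]), 39.9, 0.0, np.float64(0.31))
(4.97, array([552.7, 147.1, 191. ]), array([-0.02,  0.81, -0.28]), array([ 0.036,  0.016, -0.039]), 8.2, 0.0, np.float64(0.31))
(5.22, array([552.7, 147.1, 191. ]), array([ 0.63, -0.28,  0.52]), array([-0.02 , -0.021,  0.   ]), 8.1, 0.0, np.float64(0.299))
(5.47, array([552.7, 147.1, 191. ]), array([ 0.32,  0.03, -0.43]), array([ 0.04 ,  0.002, -0.024]), 7.7, 0.0, np.float64(0.289))
(5.72, array([552.7, 147.1, 191. ]), array([ 0.07,  0.96, -0.4 ]), array([ 0.045,  0.044, -0.024]), 8.0, 0.0, np.float64(0.279))
(5.97, array([552.7, 147.1, 191. ]), array([-1.05, -0.59, -0.49]), array([ 0.007,  0.007, -0.039]), 8.0, 0.0, np.float64(0.269))
(6.22, array([552.7, 147.1, 191. ]), array([-0.77, -0.83,  0.27]), array([ 0.029, -0.056, -0.014]), 8.2, 0.0, np.float64(0.259))
(6.47, array([552.7, 147.1, 191. ]), array([-0.64, -0.21, -0.65]), array([ 0.024, -0.004, -0.013]), 8.1, 0.0, np.float64(0.249))
(6.72, array([552.7, 147.1, 191. ]), array([ 0.78,  0.  , -0.9 ]), array([-0.05 ,  0.027,  0.029]), 8.2, 0.0, np.float64(0.239))
(6.97, array([552.7, 147.1, 191. ]), array([ 0.14,  0.12, -0.28]), array([-0.014,  0.049,  0.061]), 8.3, 0.0, np.float64(0.229))
```

```bash
python3 - <<'E'
from h import *
p,d=optics.grab_frame("wrist");cv2.imwrite("pics/w2.png",p[:,:,::-1])
E
```

```text
(no output)
```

View pics/w2.png

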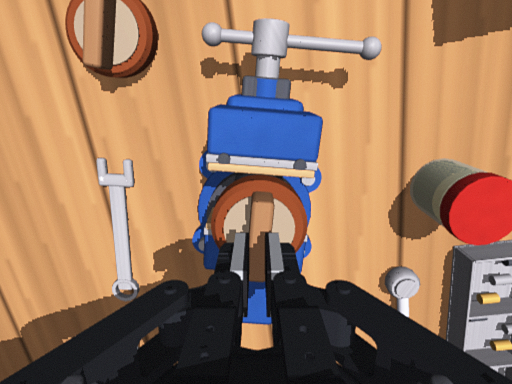

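The bar stands between the pads (columns 246–266) but isn't squeezed yet. I'll rotate back and close fully with force.

```bash
python3 - <<'E'
from h import *
f=lambda s:(round(s["t"],2),np.round(s["eef_pos"],1),np.round(s["force"],2),np.round(s["wrist_torque"],3),round(s["grip_width"],1),round(s["grasp_force"],1),np.round(s["q"][5],3))
q=np.array(sensors.read_state()["q"]);q[5]=.31;ctrl.set_joints(q)
ctrl.gripper_to(0,60); ctrl.hold(.2); print(f(sensors.read_state()))
p,d=optics.grab_frame("wrist");s=sensors.read_state();P=cloud(d,*cam("wrist",s))
c=p[150:350,150:370];cv2.imwrite("pics/w3.png",cv2.resize(c[:,:,::-1],None,fx=3,fy=3,interpolation=cv2.INTER_NEAREST))
for v in (200,215,225,240,255,270): print(v,np.round(P[v,225:290:4,2],0))
E
```

```text
(7.72, array([552.7, 147.1, 191.1]), array([ 0.35,  0.17, -0.23]), array([-0.019, -0.037, -0.033]), -0.2, 0.0, np.float64(0.31))
200 [163. 163. 163. 163. 165. 165. 181. 180. 180. 181. 180. 180. 165. 165.
 164. 163. 163.]
215 [162. 164. 164. 164. 164. 163. 182. 182. 184. 183. 183. 182. 163. 164.
 165. 164. 164.]
225 [164. 163. 164. 164. 164. 164. 182. 182. 182. 183. 183. 181. 163. 165.
 165. 164. 164.]
240 [163. 164. 165. 166. 164. 199. 199. 199. 199. 200. 199. 199. 164. 165.
 165. 165. 164.]
255 [160. 207. 205. 206. 213. 213. 213. 213. 212. 214. 213. 214. 206. 206.
 206. 207. 163.]
270 [219. 219. 219. 219. 225. 224. 224. 225. 224. 224. 224. 224. 224. 219.
 218. 218. 219.]
```

View pics/w3.png

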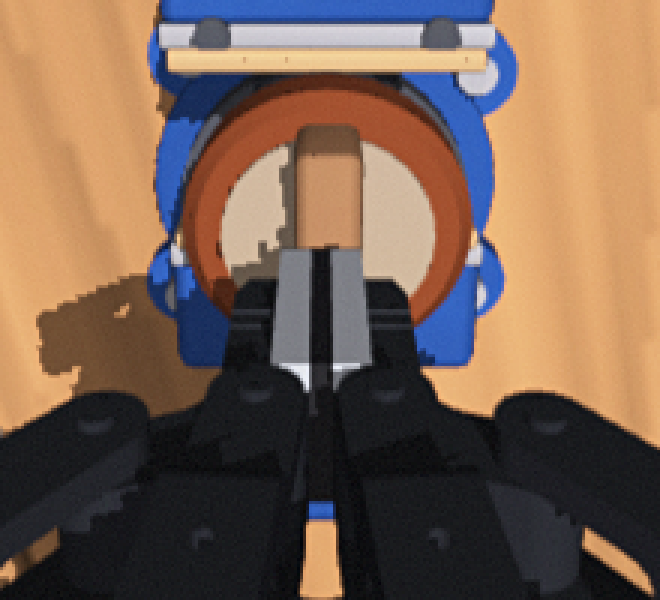

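Closed fully, the fingers met nothing. Depth puts the fingertips near z≈196, above the bar top at 183, so they reach less far ahead than stated. I'll open, feel my way further down, and close there.

```bash
python3 - <<'E'
from h import *
f=lambda s:(round(s["t"],2),np.round(s["eef_pos"],1),np.round(s["force"],2),np.round(s["wrist_torque"],3),round(s["grip_width"],1),round(s["grasp_force"],1),np.round(s["q"][5],3))
R=down(np.radians(-11.5))
ctrl.gripper_to(32)
print(ctrl.move_l([552.7,147.1,169],R,vel=30,threshold=6),f(sensors.read_state()))
ctrl.gripper_to(0,60); ctrl.hold(.2); print(f(sensors.read_state()))
p,d=optics.grab_frame("wrist");c=p[150:350,150:370];cv2.imwrite("pics/w4.png",cv2.resize(c[:,:,::-1],None,fx=2.5,fy=2.5))
s=sensors.read_state();P=cloud(d,*cam("wrist",s))
for v in (200,215,225,240,255,270): print(v,np.round(P[v,225:290:4,2],0))
E
```

```text
False (9.06, array([552.9, 147.1, 169.2]), array([-0.38,  0.02,  0.04]), array([ 0.015,  0.008, -0.006]), 31.5, 0.0, np.float64(0.309))
(9.57, array([553.1, 147.2, 169.5]), array([ 0.31, -0.9 ,  2.42]), array([ 0.003,  0.016, -0.049]), 10.6, 59.3, np.float64(0.31))
200 [160. 161. 162. 161. 162. 163. 162. 164. 162. 163. 163. 162. 162. 163.
 161. 161. 159.]
215 [163. 164. 164. 164. 164. 177. 178. 179. 179. 179. 178. 174. 163. 165.
 164. 163. 163.]
225 [164. 164. 164. 164. 165. 183. 183. 183. 184. 183. 183. 181. 163. 164.
 165. 165. 165.]
240 [164. 164. 178. 177. 177. 182. 184. 183. 182. 184. 183. 182.  nan 179.
 177. 163. 164.]
255 [185. 191. 192. 191. 192. 183. 184. 182. 183. 183. 183. 193. 192. 192.
 191. 184. 183.]
270 [205. 203. 204. 203. 203. 185. 183. 183. 183. 183. 182. 195. 201. 204.
 202. 203. 204.]
```

View pics/w4.png

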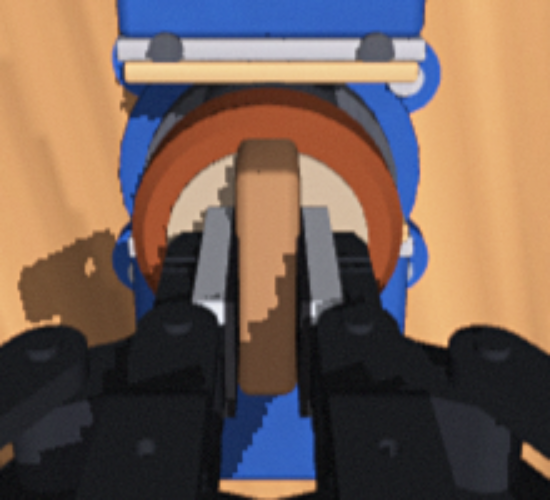

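The bar is gripped at 59 N with the pads either side, near (215,250) and (320,250) in the crop. I'll re-grip 5 mm deeper, then do the first stroke while watching torque.

```bash
cat >> h.py <<'E'
f=lambda s:(round(s["t"],2),np.round(s["eef_pos"],1),np.round(s["force"],2),np.round(s["wrist_torque"],3),round(s["grip_width"],1),round(s["grasp_force"],1),np.round(s["q"][5],3))
Q0=.31
def tz(n=8):
    return np.mean([sensors.read_state()["wrist_torque"][2] for _ in range(n)])
def stroke(d,lim=.5,amax=.55,free=False):
    """turn d=+1 ccw/-1 cw until resisting torque > lim; returns (log, jammed)"""
    s=sensors.read_state();q=np.array(s["q"]);a=Q0-q[5];log=[]
    while d*a<amax:
        T=-d*tz(); log.append((round(float(a),3),round(float(T),2)))
        if T>lim: break
        a+=d*(.07 if T<0 else .05 if T<.18 else .03 if T<.4 else .02)
        q[5]=Q0-a; ctrl.set_joints(q)
    return log,T>lim
E
python3 - <<'E'
from h import *
R=down(np.radians(-11.5))
ctrl.gripper_to(20)
print(ctrl.move_l([552.7,147.1,164],R,vel=30,threshold=6),f(sensors.read_state()))
ctrl.gripper_to(0,80); print(f(sensors.read_state()))
t=sensors.read_state()["t"];x=[sensors.read_state()["wrist_torque"][2] for _ in range(5)];print(x,sensors.read_state()["t"]-t)
print(stroke(1)); print(f(sensors.read_state()))
E
```

```text
True (10.08, array([553.1, 147.2, 166.9]), array([-0.8 ,  0.37,  4.03]), array([-0.009,  0.238, -0.051]), 20.0, 2.2, np.float64(0.31))
(10.32, array([553.3, 147.3, 167.3]), array([-1.24,  0.52,  6.12]), array([-0.023,  0.235,  0.023]), 10.0, 79.6, np.float64(0.31))
[np.float64(0.02261268611044124), np.float64(0.02261268611044124), np.float64(0.02261268611044124), np.float64(0.02261268611044124), np.float64(0.02261268611044124)] 0.0
([(0.0, -0.02), (0.07, -0.19), (0.14, 0.13), (0.19, 0.31), (0.22, 0.38), (0.25, 0.28), (0.28, 0.33), (0.31, 0.35), (0.34, 0.31), (0.37, 0.43), (0.39, 0.53)], np.True_)
(12.82, array([553.2, 147.5, 167.5]), array([-1.1 ,  2.16,  5.93]), array([ 0.325,  0.168, -0.534]), 10.2, 79.5, np.float64(-0.079))
```

The first counterclockwise stroke ground at about 0.33 N m and jammed at 0.53. I'll keep alternating strokes.

```bash
sed -i 's/    return np.mean.*/    x=[]\n    for _ in range(3): x.append(sensors.read_state()["wrist_torque"][2]); ctrl.hold(.01)\n    return np.mean(x)/' h.py
python3 - <<'E'
from h import *
d=-1
for i in range(7):
    L,j=stroke(d,.5,.6 if d<0 else 1.6); print(d,j,*L); s=sensors.read_state()
    print(f(s))
    if s["t"]>48 or (d>0 and L[-1][0]>.8): break
    d=-d
E
```

```text
-1 True (0.389, -0.53) (0.319, -0.35) (0.249, -0.08) (0.179, -0.03) (0.109, -0.02) (0.039, -0.0) (-0.031, -0.02) (-0.101, 0.06) (-0.151, 0.28) (-0.181, 0.29) (-0.211, 0.34) (-0.241, 0.41) (-0.261, 0.46) (-0.281, 0.57)
(16.42, array([553.4, 147.4, 167.6]), array([4.15, 0.75, 1.74]), array([ 0.019, -0.688,  0.561]), 10.3, 79.0, np.float64(0.591))
1 True (-0.281, -0.54) (-0.211, -0.37) (-0.141, -0.07) (-0.071, -0.04) (-0.001, -0.07) (0.069, -0.06) (0.139, -0.06) (0.209, -0.05) (0.279, -0.1) (0.349, -0.06) (0.419, -0.06) (0.489, -0.06) (0.559, -0.08) (0.629, -0.06) (0.699, -0.03) (0.769, -0.05) (0.839, -0.06) (0.909, -0.04) (0.979, -0.08) (1.049, -0.02) (1.119, -0.06) (1.189, -0.06) (1.259, 0.03) (1.309, 0.4) (1.339, 0.49) (1.359, 0.53)
(23.32, array([553. , 146.6, 167.5]), array([ 0.18, -1.58,  5.98]), array([-0.202,  0.086, -0.546]), 10.5, 79.5, np.float64(-1.044))
```

The third stroke ran freely for about 1.2 rad and hit a firm stop. I'll ease off the load and check that the cap really turned with the gripper.

```bash
python3 - <<'E'
from h import *
q=np.array(sensors.read_state()["q"]);q[5]=Q0-1.25;ctrl.set_joints(q);ctrl.hold(.1)
s=sensors.read_state();print(f(s))
p,d=optics.grab_frame("wrist");c=p[100:350,100:420];cv2.imwrite("pics/w5.png",cv2.resize(c[:,:,::-1],None,fx=2,fy=2))
P=cloud(d,*cam("wrist",s));m=(np.hypot(P[...,0]-553,P[...,1]-147)<27)&(abs(P[...,2]-182)<3)&(p[...,0]>p[...,2]+30.)
b=P[m];print(len(b),b.mean(0),cv2.minAreaRect(b[:,:2].astype(np.float32)))
E
```

```text
(23.67, array([552.8, 146.2, 167.5]), array([ 0.63, -0.86,  4.13]), array([-0.011, -0.026, -0.055]), 10.3, 79.2, np.float64(-0.937))
2142 [549.17816637 147.49384086 182.7083539 ] ((550.9852294921875, 146.25888061523438), (37.070220947265625, 41.40804672241211), 19.38954734802246)
```

View pics/w5.png

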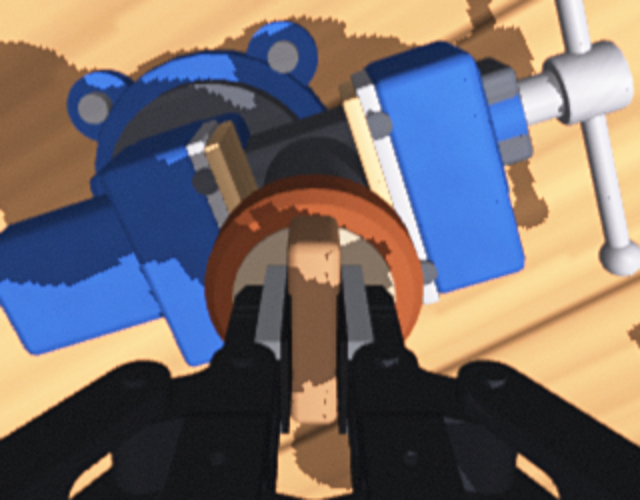

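The bar (crop centre about (313,300)) has turned with the gripper relative to the vise. Next I'll lift it off and carry it to the cup.

```bash
python3 - <<'E'
from h import *
s=sensors.read_state();x,y,z=s["eef_pos"]
r=ctrl.move_l([x,y,z+12],vel=25,threshold=15);print(r,f(sensors.read_state()))
if not r:
    r=ctrl.move_l([x,y,235],vel=80,threshold=25);print(r,f(sensors.read_state()))
    if not r:
        ctrl.move_l([521.5,-365,235],vel=180);ctrl.hold(.2);print(f(sensors.read_state()))
        p,d=optics.grab_frame("scene");cv2.imwrite("pics/s2.png",p[:,:,::-1])
E
```

```text
False (24.34, array([551.8, 147.1, 179.5]), array([-3.94,  4.36,  1.61]), array([ 0.737,  0.687, -0.008]), 10.0, 84.7, np.float64(-0.94))
False (25.18, array([552.4, 146.1, 234.6]), array([-0.17, -0.07, -1.73]), array([ 0.001, -0.041, -0.002]), 10.2, 83.8, np.float64(-0.941))
(28.38, array([ 521.6, -364.8,  235.1]), array([-0.73, -0.1 , -3.23]), array([ 0.052, -0.006, -0.011]), 9.8, 83.8, np.float64(-1.795))
```

View pics/s2.png

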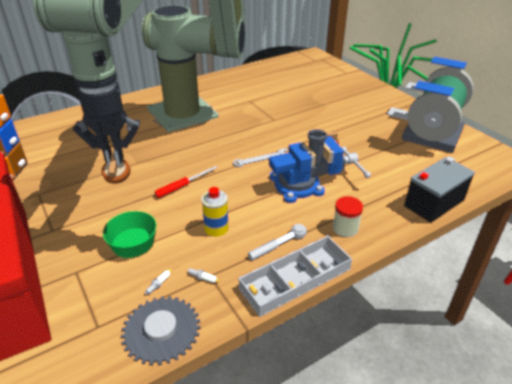

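The neck is bare and the cap hangs level in the gripper at (116,170). I'll lower it into the cup.

```bash
python3 - <<'E'
from h import *
r=ctrl.move_l([521.5,-365,50],vel=100,threshold=12);print(r,f(sensors.read_state()))
if not r:
    r=ctrl.move_l([521.5,-365,20],vel=20,threshold=3);print(r,f(sensors.read_state()))
p,d=optics.grab_frame("top");c=p[170:310,290:480];cv2.imwrite("pics/t2.png",cv2.resize(c[:,:,::-1],None,fx=3,fy=3))
E
```

```text
False (30.43, array([ 521.9, -365.4,   50.8]), array([ 0.36, -0.03, -2.14]), array([ 0.019, -0.019, -0.026]), 9.9, 83.8, np.float64(-1.795))
True (31.3, array([ 521.4, -364.9,   33.8]), array([-1.13,  0.15,  4.14]), array([-0.026,  0.04 , -0.026]), 10.0, 84.8, np.float64(-1.795))
```

View pics/t2.png

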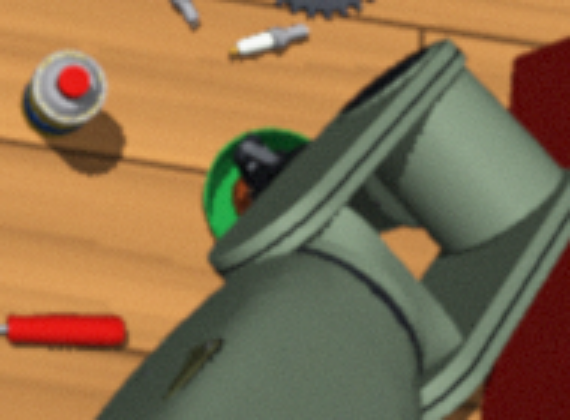

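It made contact 8 mm higher than expected. I'll press gently to see if it is really the floor.

```bash
python3 - <<'E'
from h import *
ctrl.hold(.3);print(f(sensors.read_state()))
r=ctrl.move_l([521.5,-365,24],vel=15,threshold=4);print(r,f(sensors.read_state()))
ctrl.hold(.2);s=sensors.read_state();print(f(s))
p,d=optics.grab_frame("wrist");cv2.imwrite("pics/w6.png",p[:,:,::-1])
P=cloud(d,*cam("wrist",s))
for v in (200,215,225,240,255,270): print(v,np.round(P[v,200:320:8,2],0))
E
```

```text
(31.65, array([ 521.3, -364.9,   33.7]), array([-0.04,  0.01,  4.94]), array([-0.019,  0.001, -0.012]), 9.5, 84.8, np.float64(-1.795))
True (31.87, array([ 521.4, -364.9,   33.7]), array([-0.35,  0.96,  4.65]), array([ 0.066,  0.059, -0.028]), 9.7, 84.8, np.float64(-1.795))
(32.07, array([ 521.4, -365. ,   33.7]), array([-0.07,  0.25,  5.22]), array([0.033, 0.054, 0.044]), 9.7, 84.9, np.float64(-1.795))
200 [ 5.  4.  4.  4.  4. 19. 22. 21. 21. 18.  5.  5.  4.  4.  5.]
215 [ 4.  4. 18. 26. 29. 31. 30. 29. 30. 31. 28. 24. 19.  4.  4.]
225 [ 3. 14. 27. 30. 30. 30. 32. 32. 30. 33. 32. 30. 28. 18.  2.]
240 [ 5. 26. 27. 28. 42. 42. 41. 42. 41. 42. 43. 28. 28. 26.  4.]
255 [ 5. 22. 49. 49. 55. 56. 49. 50. 50. 55. 55. 48. 49. 23.  4.]
270 [ 5.  4. 62. 69. 67. 66. 47. 47. 48. 67. 67. 68. 60.  4.  4.]
```

View pics/w6.png

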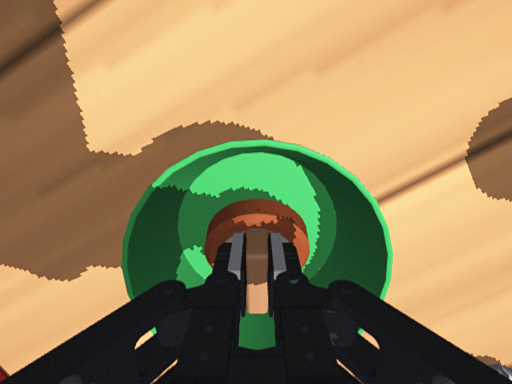

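The cap is in the cup but pitched about 0.25 rad between the pads, so its low edge is on the floor. I'll relax the grip so it levels as I lower it, then release and retreat.

```bash
python3 - <<'E'
from h import *
ctrl.gripper_to(0,20);print(f(sensors.read_state()))
r=ctrl.move_l([521.5,-365,27],vel=15,threshold=10);print(r,f(sensors.read_state()))
ctrl.gripper_to(15);ctrl.hold(.2);ctrl.gripper_to(28);print(f(sensors.read_state()))
x,y,z=sensors.read_state()["eef_pos"]
print(ctrl.move_l([x,y,z+40],vel=50,threshold=8),f(sensors.read_state()))
ctrl.move_l([x,y,200],vel=120);ctrl.hold(.3)
s=sensors.read_state();print(f(s))
p,d=optics.grab_frame("wrist");cv2.imwrite("pics/w7.png",p[:,:,::-1]);P=cloud(d,*cam("wrist",s))
hsv=cv2.cvtColor(p,cv2.COLOR_RGB2HSV)
m=(np.hypot(P[...,0]-521,P[...,1]+365)<45)&(P[...,2]>12)&~((hsv[...,0]>45)&(hsv[...,0]<90))
Q=P[m];print(len(Q),np.percentile(Q[:,2],[5,50,98]),cv2.minEnclosingCircle(Q[:,:2].astype(np.float32)))
D=Q[(Q[:,2]<26)];print("disc plane",np.linalg.lstsq(np.c_[D[:,:2]-[521,-365],np.ones(len(D))],D[:,2],rcond=None)[0])
g=(hsv[...,0]>45)&(hsv[...,0]<90)&(hsv[...,1]>100)&(P[...,2]>45)&(P[...,2]<60);print("cup",cv2.minEnclosingCircle(P[g][:,:2].astype(np.float32)))
E
```

```text
(32.33, array([ 521.4, -364.9,   33.7]), array([-0.66,  0.19,  5.14]), array([ 0.039, -0.007,  0.029]), 10.0, 84.9, np.float64(-1.795))
True (32.58, array([ 521.4, -365. ,   33.7]), array([-1.91,  1.91,  6.08]), array([ 0.133,  0.187, -0.012]), 10.3, 85.0, np.float64(-1.795))
(33.28, array([ 521.4, -364.9,   33.4]), array([-0.29,  0.43,  0.05]), array([ 0.005, -0.002, -0.006]), 27.8, 0.0, np.float64(-1.795))
False (34.23, array([ 521.1, -364.7,   73. ]), array([ 0.37,  0.97, -0.17]), array([ 0.001, -0.01 ,  0.06 ]), 28.2, 0.0, np.float64(-1.795))
(35.74, array([ 521.2, -364.7,  199.4]), array([-0.59, -0.5 ,  0.18]), array([0.009, 0.069, 0.028]), 28.1, 0.0, np.float64(-1.795))
27301 [ 22.13096876 256.68798351 285.65878374] ((520.9720458984375, -364.9862365722656), 44.99523162841797)
disc plane [ 2.02279278e-02 -1.20106089e-02  2.09840194e+01]
cup ((521.7899780273438, -365.97607421875), 61.70097351074219)
```

View pics/w7.png

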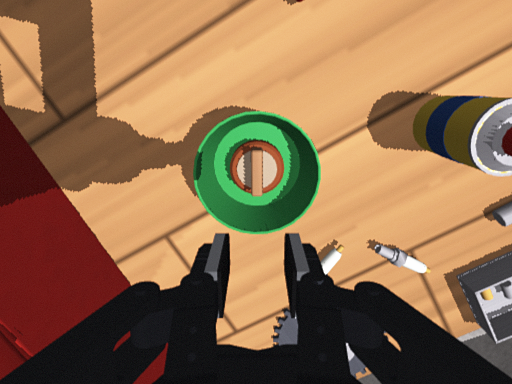

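The cap lies flat and bar up at (257,167), centred in the upright cup. Its disc is level at 21 mm, as expected, and the gripper is clear.

```bash
python3 -c "
from plant import ctrl
print(ctrl.finish_job())"
```

```text
the job is handed in; nothing more can be done
None
```

I handed the job in at about 36 s of the 72 s allowed: the cap broke free on the third stroke, with twist readings peaking at 0.57 N m against the neck's 0.65 N m slip limit. It lies bar up and level in the cup, which stayed in place; the job's verdict was not shown to me.

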